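# Rock a battery pack out of its cradle

### The arm

A 7-joint arm with a two-finger parallel gripper is mounted at the origin on the work surface. World frame = base frame: x ahead of the robot, y to its left, z up, the work surface at z = 0. Lengths are in mm, angles in rad, forces in N, time in s.
With the tool pointing down it reaches from about 400 to 900 mm from the base axis. Payload 5.6 kg.
Tool frame: the origin (TCP) lies midway between the tips of the shut fingers; the grasp point (between the pads) lies 19 mm behind it; x points along the fingers, y is the direction in which the jaws open and shut, and the axes are right-handed (so a half turn about x gives the same grasp; the last joint's range is limited). The gripper opens to 92 mm and grips with 3 to 60 N. Pads are 20 mm wide; open, the fingers measure 128 mm over their backs; the gripper's body (75 mm by 189 mm) begins 69 mm behind the grasp point.
Start: joints at [-1.227, 0.468, -0.012, 1.603, 0.006, 1.071, -0.056], TCP at [245.238, 601.969, 214.592] pointing down, gripper open.
Joint ranges: [-2.53, 2.53], [-0.31, 2.02], [-1.57, 1.55], [0.28, 2.44], [-1.29, 4.43], [0.15, 1.84], [-2.92, 2.92]. Speed limits (rad/s): [2.57, 2.57, 3.14, 3.14, 3.14, 3.14, 3.14].

### API

Orientations are given as a rotation vector (axis times angle).
In Python, from cell import robot, grip, kin, viewer gives the robot as it stands. Calls block until the motion is done:
- robot.movep(position, orientation): joint-space move of the TCP to a pose.
- robot.servo_line(position, feed=150, rotation=None): straight line of the TCP; rotation=None keeps the orientation; feed is the mean speed in mm/s.
- robot.goto_joints(angles): joint-space move.
- grip(opening, newtons=None): opening from 0.0 (shut) to 1.0 (fully open); newtons is the grip in N (None keeps the last); returns when the fingers have stopped.
- robot.hold(seconds).
- kin.ik(position, orientation): joint angles nearest the present ones, or None.
- robot.observe(): the state.
- viewer.read_camera(name): name is "scene" or "side" or "wrist"; returns the picture (384x512x3 uint8, red, green, blue); there is no depth.
- viewer.camera_info(name): a dict with "camera_matrix" (3x3 intrinsics, pixels), "R" (3x3) and "t" (3): a world point X has camera coordinates R X + t. Camera axes: x right, y down, z forward; pixel columns grow to the right and rows downward; lengths in mm; the calibration is good to about 2 mm. A picture is of the moment at which its call begins: read the wrist's pose just before it. camera_info takes no time and is no camera call; for the wrist camera it gives the pose at the moment of the call.
A pose or a line that the arm cannot do raises robot.IKError and nothing moves.
- robot.job_done(): hands the job in, once; it reports no verdict.
Trained networks look in the newest picture that a camera, given by its name, has taken for a name from the list of things; names that differ only in an ending like _2 or _b are one class to them, and where a whole thing is asked for, a point or a joint stands for the part that bears it (a point fixed in the world has none). Each returns a list of dicts, best first, with "confidence" (0 to 1); they miss things now and then, are a little off and sometimes report something else, mostly with a low value. They report only what shows in the picture. A call takes as long as a camera call.
- viewer.silhouettes(name, camera): "mask" (384x512 bool, what is visible of it).
- viewer.pinpoint(name, camera): "at" ([x, y, z] in mm, in the coordinates of the camera as it stood for that picture, good to about 4 mm: a listed point, or the origin of a listed thing).
The state is a dict: "t": time; "joints": joint angles; "joint_velocities": joint speeds; "joint_torque": joint torques, N m; "tcp_pos": TCP position; "tcp_rot": TCP orientation; "contact_force": force on the tool from outside, world axes, zero at the start; "wrist_torque": the same for the moment, N m; "grip_width": opening from 0.0 (shut) to 1.0 (fully open).
Only numpy, scipy, OpenCV 4.12 (cv2) and the standard library are available. Lean on these libraries where they do the work, as an engineer would, in place of code of your own. Each camera call takes 0.05 s, during which the arm holds its last target. There are 200 camera calls.

### The job

Swing the hasp well clear of the battery pack in the cradle, then take the pack by the fin on top and rock it sideways, to the cradle's left and right in either order, until both stiff jaws are pushed back and let it go. Lift it straight out and finish still holding it in the gripper: upright and still over the cradle, its underside just clear of the jaw tops, within 5 cm above them. Do not disturb the other things on the bench.

Things in the scene. Friction and masses are not known exactly. Their poses are not given: they have to be found in the camera images.
- cradle: Battery cradle, fixed: grey base plate 100 (x) by 116 (y) by 12 mm high. Origin on the bench under the middle of the pack's pocket; x points away from the robot at yaw 0, y to the cradle's left, z up. The pack stands on the plate, its foot between low rails (1.5 mm play each side in y), its ends between cheeks up to 38 mm (1 mm play in x). The hasp's catch post is at x +24, y -48 mm, 69 mm high.
- jaw_left_lip (a point): Middle of the lip of the steel jaw on the pack's +y side. Each jaw, 24 mm wide (x) and 13 mm thick, stands close against the pack, top 62 mm above the bench. Its lip, 58 to 62 mm up, hooks 3 mm over the pack's shoulder: with either jaw shut the pack cannot come straight up (2 mm play).
- jaw_right_lip (a point): The same point of the equal jaw on the -y side.
- jaw_left (a joint): How far (m) the +y jaw is pushed outwards (+y): 0 shut, stop at 0.010. No spring: it slides stiffly (about 4 N) and stays where it is pushed. Its lip clears the upright pack from 0.003.
- jaw_right (a joint): The same for the -y jaw; outwards is -y.
- hasp_pivot (a point): The hasp's upright hinge axis, at cradle x +24, y +46 mm, 60 mm above the bench. The hasp is a flat steel bar 12 mm wide, top face 65 mm above the bench.
- hasp (a joint): Angle of the hasp, which turns level. 0 = closed, lying along the cradle's -y over the pack's rear shoulder to the catch; grows as its free end swings to the cradle's +x, away from the pack (anticlockwise from above); stop at 1.75 rad. Starts at 0 to 0.12; from about 0.8 it is well clear. Takes about 1.5 N at the knob and stays where it is left.
- hasp_knob (a point): Middle of the round upright thumb knob on the hasp's free end, 86 mm from the hinge: 14 mm diameter, 32 mm tall, from 65 to 97 mm above the bench; the point is 81 mm above the bench.
- pack_grip (a point): Grip point in the middle of the fin on the black battery pack (about 0.25 kg), 72 mm above the pack's underside, 84 mm above the bench when seated. Fin: 32 (x) by 14 (y) mm, 40 mm tall, its top 12 mm above the point. Body below: 60 (x) by 30 (y) mm, flat shoulders 44 mm above the underside. Axes as the cradle's when seated.
- pack_foot (a point): Centre of the pack's underside (12 mm above the bench when seated). The foot is 16 mm wide in y and 6 mm high, narrower than the body; the pack rocks sideways on its edges. Leaning it 0.14 rad (8 degrees) to the cradle's left or right pushes the jaw on that side back about 5 mm.
- memory_mid (a point): Bystander, not to be disturbed: small green memory module lying flat, 68 x 30 x 4 mm. The point is at its centre.
- radio_card_mid (a point): Bystander, not to be disturbed: small green radio card with a metal shield, lying flat, 50 x 32 x 5 mm. The point is at its centre.
- drive_caddy_mid (a point): Bystander, not to be disturbed: flat metal drive caddy, 118 x 78 x 13 mm. The point is at its centre.
- screw_dish_mid (a point): Bystander, not to be disturbed: round steel screw dish, 64 mm wide, 22 mm high. The point is at its centre.
- cleaner_mid (a point): Bystander, not to be disturbed: white plastic bottle, 48 mm wide, 120 mm tall. The point is at its centre.
- screw_jar_mid (a point): Bystander, not to be disturbed: clear jar with black lid, 56 mm wide, 60 mm tall. The point is at its centre.
- screwdriver_grip (a point): Bystander, not to be disturbed: screwdriver lying beyond the cradle. A point on its handle.

How it is judged (in metres and radians):
On the way, in this order (a step that is already met when the one before it is completed fails the run):
1. the hasp is swung clear (over 0.7 rad) with the pack still down in the cradle and both jaws still shut (value of joint hasp above 0.7 rad and z of pack_foot in the frame of cradle below 0.025 m and value of joint each of jaw_left, jaw_right below 0.0025 m), for 0.1 s.
2. the pack, still down in the cradle, is leaned over to one side and has pushed that jaw back, the other still shut (z of pack_foot in the frame of cradle below 0.025 m and ((value of joint jaw_left above 0.0025 m and value of joint jaw_right below 0.0025 m and y of pack_grip in the frame of cradle above 0.005 m) or (value of joint jaw_right above 0.0025 m and value of joint jaw_left below 0.0025 m and y of pack_grip in the frame of cradle below -0.005 m))), for 0.05 s.
3. it is leaned over to the other side and both jaws are back, the pack still down in the cradle (z of pack_foot in the frame of cradle below 0.025 m and value of joint each of jaw_left, jaw_right above 0.0025 m and (y of pack_grip in the frame of cradle above 0.005 m or y of pack_grip in the frame of cradle below -0.005 m)), for 0.05 s.
At the end, for the whole second after the job is handed in: The hasp is open over 0.7 rad; the pack is held by the fingers, touching nothing of the cradle, upright within 0.2 rad and still (under 30 mm/s), within 40 mm of the cradle's middle, its underside 0 to 60 mm above the jaw tops (62 to 122 mm above the bench) (value of joint hasp above 0.7 rad and z of pack_foot in the frame of cradle between 0.062 and 0.122 m and horizontal distance between pack_foot and cradle below 0.04 m and angle between pack_grip's own z axis and vertical below 0.2 rad and contact force between pack and the fingers above 1 N and contact force between pack and cradle below 0.1 N and linear speed of pack below 0.03 m/s); the arm keeps its last pose, push and grip.
It fails at once if a bystander is moved more than 30 mm (distance of any of memory_mid, radio_card_mid, drive_caddy_mid, screw_dish_mid, cleaner_mid, screw_jar_mid, screwdriver_grip from where it was at the start of the episode above 0.03 m).
It also fails if it takes over 58 s, if anything falls off the work surface, if the arm or the gripper's body presses on something with over 40 N, if the wrist force passes 120 N, or if a joint passes its speed limit or range.

## Working session

There is one attempt and no reset: what is moved stays moved. The work goes in short steps, each a Python script; the robot and the scene stay as the last script left them, time stands still between calls to the robot, and variables do not carry over. Pictures are saved under pics/ and viewed, about 8 in all and at most 12, crops included, and the job is handed in when it is done.

```bash
mkdir -p pics; ls
cat > h.py <<'E'
import numpy as np, cv2
from cell import robot, grip, kin, viewer
def shot(c,f=None):
    im=viewer.read_camera(c)
    if f: cv2.imwrite('pics/'+f,im[:,:,::-1])
    return im
def toworld(c,p,info=None):
    i=info or viewer.camera_info(c); return np.array(i['R']).T@(np.array(p)-np.array(i['t']))
def locate(names,c):
    i=viewer.camera_info(c); out={}
    for n in names:
        r=viewer.pinpoint(n,c)
        if r:
            out[n]=toworld(c,r[0]['at'],i); print(c,n,out[n].round(1),round(r[0]['confidence'],2))
        else: print(c,n,None)
    return out
E
python3 - <<'E'
from h import *
s=robot.observe(); print(s['t'],s['tcp_rot'],s['contact_force'])
for c in ('scene','side'):
    shot(c,c+'0.png')
    locate(['cradle','jaw_left_lip','jaw_right_lip','hasp_pivot','hasp_knob','pack_grip','cleaner_mid','screw_jar_mid','screwdriver_grip','screw_dish_mid','drive_caddy_mid'],c)
a=cv2.imread('pics/scene0.png');b=cv2.imread('pics/side0.png')
cv2.imwrite('pics/both0.png',cv2.resize(np.vstack([a,b]),None,fx=.78,fy=.78))
print(robot.observe()['t'])
E
```

```text
pics
0.0 [ 0.30217124  1.54957885 -0.30495055] [-0.56129792  0.64507626  0.09598827]
scene cradle [ 4.879e+02  1.192e+02 -3.000e-01] 0.89
scene jaw_left_lip [497.  133.9  60.6] 0.45
scene jaw_right_lip [521.8 165.5  62.5] 0.71
scene hasp_pivot [522.8 162.4  61.7] 0.71
scene hasp_knob [514.6  78.9  81.7] 0.75
scene pack_grip [488.7 121.2  83.1] 0.61
scene cleaner_mid [707.9 267.3  58.1] 0.72
scene screw_jar_mid [ 683.9 -323.1   29.7] 0.76
scene screwdriver_grip [ 805.5 -138.4   15.6] 0.84
scene screw_dish_mid [520.8 250.8  10.9] 0.49
scene drive_caddy_mid [494.2 409.2   6.3] 0.76
side cradle [489.3 120.5   1. ] 0.63
side jaw_left_lip None
side jaw_right_lip [486.2 106.2  58. ] 0.41
side hasp_pivot [521.9 161.9  61.1] 0.59
side hasp_knob [496.  411.    8.9] 0.72
side pack_grip [490.1 113.2  84. ] 0.81
side cleaner_mid [708.1 270.6  59.8] 0.8
side screw_jar_mid [ 673.3 -323.2   29. ] 0.89
side screwdriver_grip [ 805.  -141.3   13.2] 0.65
side screw_dish_mid [521.5 251.3   9.4] 0.78
side drive_caddy_mid [496.1 409.6   7.6] 0.61
1.2
```

View pics/both0.png

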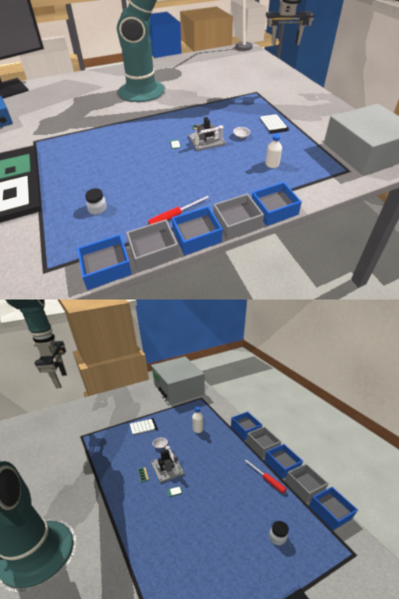

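The cradle is at about (489,120), yaw about -0.2, with the hasp pivot and knob on the far side. The screw dish is near its left side. Next is a close look from the wrist camera.

```bash
cat >> h.py <<'E'
from scipy.spatial.transform import Rotation as Ro
def ori(yaw,lean=0):
    # tool x down, tool y along cradle y; lean = rotation about cradle x (neg = top toward +y)
    y=np.array([-np.sin(yaw),np.cos(yaw),0]);x=np.array([0,0,-1.])
    R=np.column_stack([x,y,np.cross(x,y)])
    ax=np.array([np.cos(yaw),np.sin(yaw),0])
    return (Ro.from_rotvec(lean*ax)*Ro.from_matrix(R)).as_rotvec()
E
python3 - <<'E'
from h import *
for yw in (-.19,-.19+np.pi): print(kin.ik([480,120,300],ori(yw)))
yw=-.19
robot.movep([450,120,300],ori(yw))
s=robot.observe();print(s['t'],s['joints'],s['tcp_pos'],s['contact_force'])
i=viewer.camera_info('wrist');print('cam',(-np.array(i['R']).T@i['t']).round(),np.array(i['R'])[2])
N=['cradle','jaw_left_lip','jaw_right_lip','hasp_pivot','hasp_knob','pack_grip','memory_mid','radio_card_mid']
shot('wrist','w1.png'); locate(N,'wrist')
robot.movep([490,150,300],ori(yw)); shot('wrist'); locate(N,'wrist')
print(robot.observe()['t'])
E
```

```text
[-0.58331234  0.11066051  0.29602792  1.88752442 -0.03532783  1.14841787
  1.10629125]
[-0.92700643  0.11334791  0.67678855  1.90580731 -0.07774104  1.14840434
 -1.98223227]
3.1167 [-0.61720709  0.05411088  0.29692137  1.94721194 -0.01745248  1.14277817
  1.06890546] [449.96339167 120.95950919 299.88856863] [ 0.01921971  0.11760595 -0.62860688]
cam [383. 133. 471.] [ 0.24006623 -0.04597587 -0.96966717]
wrist cradle [487.9 118.6  -0. ] 0.96
wrist jaw_left_lip [493.5 131.2  58.9] 0.53
wrist jaw_right_lip [490.8 106.3  63.3] 0.73
wrist hasp_pivot [521.  158.3  62.8] 0.98
wrist hasp_knob [512.7  75.6  81.4] 0.95
wrist pack_grip [489.4 119.9  83. ] 0.97
wrist memory_mid [395.  135.3   2.2] 0.71
wrist radio_card_mid [472.8   1.8   3.4] 0.66
wrist cradle [ 4.918e+02  1.154e+02 -4.000e-01] 0.7
wrist jaw_left_lip [492.7 129.6  55.6] 0.7
wrist jaw_right_lip [489.6 105.8  62.7] 0.62
wrist hasp_pivot [518.5 156.1  59.7] 0.65
wrist hasp_knob [513.1  75.1  81.5] 0.58
wrist pack_grip [489.5 120.8  88. ] 0.85
wrist memory_mid [395.6 134.2   0.6] 0.76
wrist radio_card_mid [471.2   3.6   6.9] 0.97
4.3333
```

View pics/w1.png

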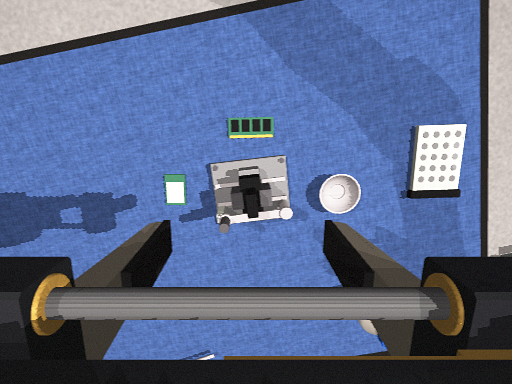

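The wrist picture shows the plate's near edge running from (210,162) to (286,155), the fin at (250,180), the pivot at (286,213) and the knob at (224,226). The plate tilt suggests a yaw nearer -0.10. I'll take one closer look to pin it down.

Run:
```python
from h import *
robot.movep([450,120,215],ori(-.1))
i=viewer.camera_info('wrist'); im=shot('wrist')
N=['cradle','jaw_left_lip','jaw_right_lip','hasp_pivot','hasp_knob','pack_grip']
r=locate(N,'wrist')
import pickle; pickle.dump((i,im),open('w2.pkl','wb'))
K=np.array(i['camera_matrix']);R=np.array(i['R']);t=np.array(i['t'])
p=K@(R@np.array([489,119.5,40])+t); p=p/p[2]; print(p)
u,v=int(p[0])-75,int(p[1])-70; print('crop',u,v)
cv2.imwrite('pics/w2.png',cv2.resize(im[max(v,0):v+115,u:u+155,::-1],None,fx=5,fy=5,interpolation=cv2.INTER_CUBIC))
print(max(v,0),robot.observe()['tcp_pos'],robot.observe()['t'])
```

```text
wrist cradle [494.4 117.3  -2.7] 0.65
wrist jaw_left_lip [494.9 131.4  59.3] 0.91
wrist jaw_right_lip [492.9 104.   60.8] 0.66
wrist hasp_pivot [520.  160.   60.5] 0.84
wrist hasp_knob [512.3  80.8  84.3] 0.63
wrist pack_grip [490.4 117.3  84.6] 0.8
[249.66839825 209.25721588   1.        ]
crop 174 139
139 [450.8587151  120.48841045 215.7873222 ] 5.1583
```

View pics/w2.png

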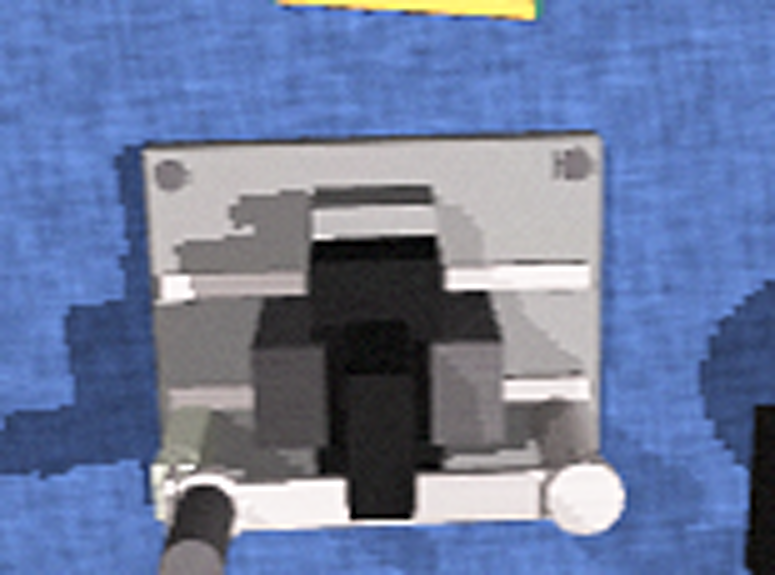

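The crop shows the plate's near corners at (143,150) and (600,135), the fin top spanning (346..415, 374..518), the pivot cap at (585,498) and the knob running from (207,500) at its base to (190,565) at its top. I'll project these onto planes at known heights.

Run:
```python
import pickle,numpy as np
i,im=pickle.load(open('w2.pkl','rb'))
K=np.array(i['camera_matrix']);R=np.array(i['R']);t=np.array(i['t']);C=-R.T@t
def w(c,r,z):
    d=R.T@np.linalg.solve(K,[(c+.5)/5-.5+174,(r+.5)/5-.5+139,1]); return (C+d*(z-C[2])/d[2])[:2].round(1)
for n,a in dict(nearR=(143,150,12),nearL=(600,135,12),fin1=(346,374,96),fin2=(411,374,96),fin3=(350,518,96),fin4=(414,518,96),pivot=(585,498,66),knobtop=(190,560,97),knobbase=(207,500,65),jl1=(433,342,62),jl2=(502,342,62),jr1=(252,345,62),jr2=(328,345,62),hz1=(250,478,65),hz2=(530,472,65)).items(): print(n,w(*a))
a=w(143,150,12);b=w(600,135,12); print('yaw',np.arctan2(-(b-a)[0],(b-a)[1]), np.linalg.norm(b-a))
```

```text
nearR [438.4  64.8]
nearL [446.2 179.4]
fin1 [475.5 113.3]
fin2 [476.9 126.4]
fin3 [506.8 110.9]
fin4 [508.2 124.1]
pivot [520.1 163.2]
knobtop [512.4  76.8]
knobbase [512.3  77. ]
jl1 [480.8 132. ]
jl2 [482.4 147.5]
jr1 [477.4  91.4]
jr2 [479.1 108.4]
hz1 [507.9  87.5]
hz2 [512.9 151.2]
yaw -0.06795801694622368 114.8651383144599
```

The measurements agree: cradle at (492.0, 118.7), yaw about -0.07, fin centre within 1 mm, hasp about 0. I'll push the knob round its arc with shut fingers, turning the tool along with it.

```bash
cat >> h.py <<'E'
O=np.array([492.0,118.7]); YAW=-.07
def W(x,y,z):
    c,s=np.cos(YAW),np.sin(YAW); return [O[0]+c*x-s*y, O[1]+s*x+c*y, z]
E
python3 - <<'E'
from h import *
def F(th,gap,z): 
    return W(24+86*np.sin(th)-gap*np.cos(th), 46-86*np.cos(th)-gap*np.sin(th), z), ori(YAW+th)
grip(0.0)
p,o=F(0,27,150); robot.movep(p,o)
p,o=F(0,27,75); robot.servo_line(p,100,o)
print(robot.observe()['tcp_pos'],np.array(p).round(1))
for th in np.arange(0,1.31,.1):
    p,o=F(th,17,75); robot.servo_line(p,80,o)
    if th in(0,) or abs(th%0.4)<.01: print(th,np.round(robot.observe()['contact_force'],1))
p,o=F(1.3,30,75); robot.servo_line(p,100,o)
p,o=F(1.3,30,215); robot.servo_line(p,200,o)
robot.movep([450,120,230],ori(YAW))
i=viewer.camera_info('wrist'); shot('wrist','w3.png'); locate(['hasp_knob','hasp_pivot','pack_grip','cradle'],'wrist')
print(robot.observe()['t'],robot.observe()['joints'])
E
```

```text
[486.71216395  79.22092986  75.58547661] [486.2  79.   75. ]
0.0 [1.  0.9 1. ]
0.4 [ 0.3  0.8 -0.6]
0.8 [-0.1  0.4 -0.3]
1.2000000000000002 [-0.4  0.3 -0.4]
wrist hasp_knob None
wrist hasp_pivot [519.6 157.2  61.6] 0.62
wrist pack_grip None
wrist cradle [489.4 119.1   1.8] 0.7
14.0917 [-0.45857742  0.13282035  0.13814759  2.02818177 -0.02181671  0.98225819
  1.19121599]
```

View pics/w3.png

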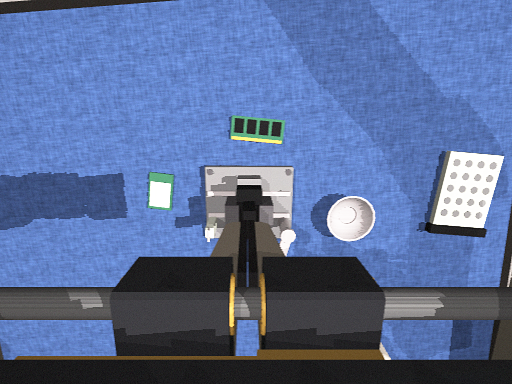

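The hasp is gone from the pack: only the catch post at (209,232) and the pivot at (288,237) show, with the far side hidden by the fingers. I'll open the gripper, back off a little and check the angle.

Run:
```python
from h import *
grip(0.5)
p=W(-60,0,200); robot.movep(p,ori(YAW))
viewer_i=viewer.camera_info('wrist'); im=shot('wrist'); r=locate(['hasp_knob','hasp_pivot','pack_grip','jaw_left_lip','jaw_right_lip'],'wrist')
s=shot('side'); locate(['hasp_knob','pack_grip'],'side')
sc=shot('scene'); locate(['hasp_knob','pack_grip'],'scene')
i=viewer.camera_info('scene');K=np.array(i['camera_matrix']);q=K@(np.array(i['R'])@[500,120,60]+np.array(i['t']));q=(q/q[2]).astype(int)
a=cv2.resize(sc[q[1]-40:q[1]+40,q[0]-50:q[0]+50,::-1],(500,400))
cv2.imwrite('pics/c4.png',np.hstack([cv2.resize(im[140:280,150:330,::-1],(290,400)),a]))
print(robot.observe()['t'],robot.observe()['contact_force'])
```

```text
wrist hasp_knob [601.7 136.8  84.7] 0.6
wrist hasp_pivot [523.6 161.1  62.9] 0.98
wrist pack_grip [491.7 116.7  85.8] 0.74
wrist jaw_left_lip [498.8 128.6  60.9] 0.74
wrist jaw_right_lip [493.9 103.9  62.9] 0.95
side hasp_knob [601.2 133.6  78. ] 0.43
side pack_grip [489.9 119.2  83. ] 0.61
scene hasp_knob [601.  136.7  83.9] 0.69
scene pack_grip [488.6 119.5  83.8] 0.73
15.7583 [ 0.0055234   0.01332189 -0.16105397]
```

View pics/c4.png

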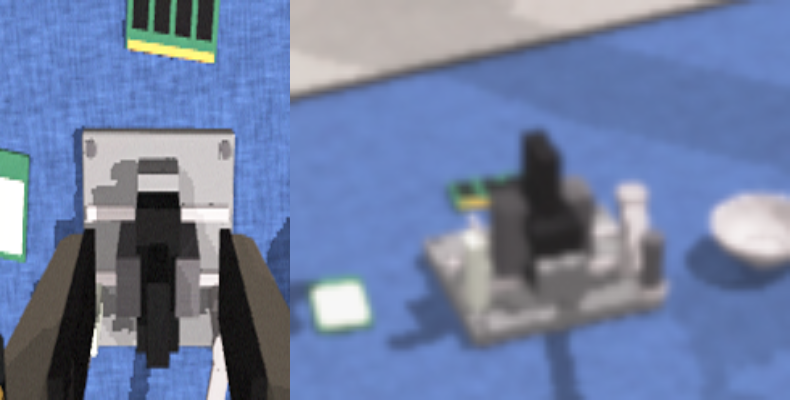

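The hasp is open at about 1.3 rad: all three views put the knob at about (601,136). Next I grip the fin and rock to the left.

```bash
cat >> h.py <<'E'
ZT=71.
def leanpose(th,side,dz=0):  # side +1 = left
    y=side*(8-8*np.cos(th)+(ZT-12)*np.sin(th)); z=12+(ZT-12)*np.cos(th)+8*np.sin(th)
    return W(0,y,z+dz), ori(YAW,-side*th)
E
python3 - <<'E'
from h import *
robot.movep(W(0,0,170),ori(YAW)); robot.servo_line(W(0,0,ZT),120)
f=lambda m: print(m,np.round(robot.observe()['contact_force'],1),np.round(robot.observe()['tcp_pos'],1),round(robot.observe()['grip_width'],3))
f('down'); grip(0.0,45); f('grip')
for th in (.04,.08,.12,.16,.18):
    p,o=leanpose(th,1); robot.servo_line(p,40,o); f(th)
robot.hold(.2); f('hold')
print(np.round(leanpose(.18,1)[0],1))
sc=shot('wrist','w5.png'); locate(['pack_grip','jaw_left_lip','jaw_right_lip'],'wrist')
shot('scene','s5.png'); locate(['pack_grip','jaw_left_lip','jaw_right_lip'],'scene')
print(robot.observe()['t'])
a=cv2.resize(sc[140:280,150:330,::-1],(500,400)); cv2.imwrite('pics/c5.png',a)
E
```

```text
down [ 0.5 -0.7  1.1] [492.5 118.9  71.7] 0.5
grip [-0.5  0.5  2.7] [492.1 118.8  71.2] 0.145
0.04 [-0.3  1.1  2.2] [492.5 121.6  71.4] 0.15
0.08 [0.2 0.8 2.4] [492.6 123.6  71.5] 0.146
0.12 [-0.4 -0.7  2.9] [492.7 125.8  71.6] 0.148
0.16 [ 0.4 -0.8  3.9] [492.7 127.9  71.6] 0.147
0.18 [-0.6 -2.   3. ] [492.6 128.6  71.5] 0.151
hold [-0.7 -2.7  3.5] [492.6 128.6  71.5] 0.148
[492.7 129.4  71.5]
wrist pack_grip [491.8 131.7  82.8] 0.58
wrist jaw_left_lip [496.7 135.   60.7] 0.71
wrist jaw_right_lip [490.1 106.5  61.5] 0.96
scene pack_grip [491.3 130.   79.7] 0.77
scene jaw_left_lip [495.3 140.2  60.6] 0.5
scene jaw_right_lip [491.3 105.6  63.7] 0.41
19.5417
```

View pics/c5.png

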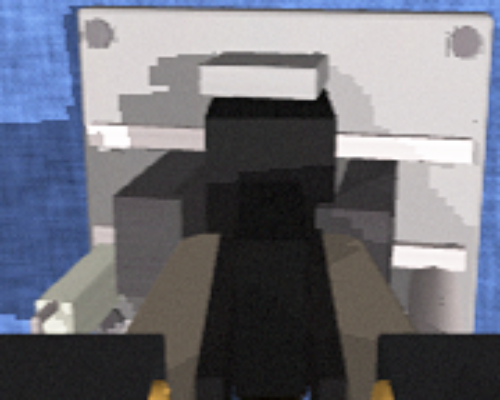

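The picture shows the pack leaning left (grip y +12 mm). The left jaw is pushed out and the right one is still at its place. I'll lean a touch further, then go to the right and back upright.

Run:
```python
from h import *
f=lambda m: print(m,np.round(robot.observe()['contact_force'],1),np.round(robot.observe()['tcp_pos'],1),round(robot.observe()['grip_width'],3))
def go(th,s):
    p,o=leanpose(th,s); robot.servo_line(p,40,o); f((th*s))
go(.2,1); robot.hold(.2)
for th in (.1,0): go(th,1)
for th in (.06,.12,.16,.2): go(th,-1)
robot.hold(.3); f('hold')
sc=shot('wrist'); locate(['pack_grip','jaw_left_lip','jaw_right_lip'],'wrist')
go(.1,-1); go(0,1); robot.hold(.2)
s2=shot('wrist'); locate(['pack_grip','jaw_left_lip','jaw_right_lip'],'wrist')
shot('scene'); locate(['pack_grip','pack_foot','jaw_left_lip','jaw_right_lip'],'scene')
a=np.hstack([cv2.resize(x[140:280,150:330,::-1],(400,320)) for x in (sc,s2)]); cv2.imwrite('pics/c6.png',a)
print(robot.observe()['t'])
```

```text
0.2 [-0.8 -5.2  4.2] [492.7 130.4  71.4] 0.152
0.1 [-0.1 -2.2  1.7] [492.5 125.   71.6] 0.149
0 [-0.5 -3.5  5.7] [492.4 118.9  71.2] 0.147
-0.06 [ 1.4 -2.7  5.1] [492.3 115.9  71.5] 0.149
-0.12 [-0.7 -4.1  5.1] [492.1 112.6  71.7] 0.151
-0.16 [-0.2 -1.2  3.6] [491.8 110.7  71.7] 0.146
-0.2 [1.1 1.6 4.4] [491.5 108.2  71.5] 0.145
hold [1.5 2.7 1.9] [491.4 108.   71.5] 0.151
wrist pack_grip [488.1 108.5  83.6] 0.7
wrist jaw_left_lip [494.4 140.5  58.4] 0.82
wrist jaw_right_lip [489.6  98.   60.8] 0.64
-0.1 [0.5 3.4 3.7] [491.6 113.8  71.7] 0.146
0 [-0.   5.3  6.7] [492.2 119.7  71.3] 0.152
wrist pack_grip [491.9 119.5  83.3] 0.73
wrist jaw_left_lip [495.1 138.7  59.8] 0.79
wrist jaw_right_lip [490.4  93.7  63.5] 0.92
scene pack_grip [491.2 121.8  78.3] 0.52
scene pack_foot [493.1 120.   14.9] 0.79
scene jaw_left_lip [497.2 140.2  60.2] 0.64
scene jaw_right_lip [523.  164.6  61. ] 0.71
23.3417
```

View pics/c6.png

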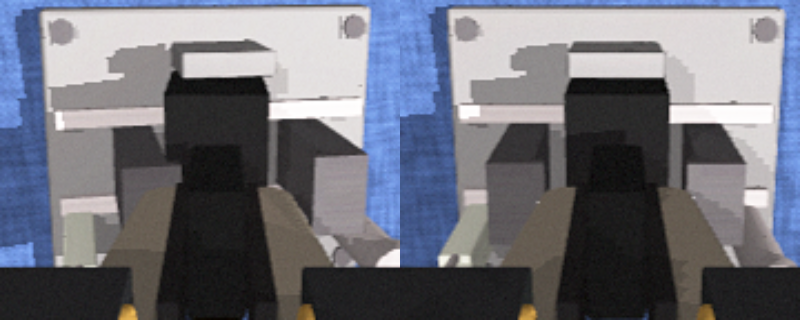

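Both jaws now stand off the upright pack with visible gaps on either side. I'll lift slowly and watch the force.

Run:
```python
from h import *
f=lambda m: print(m,np.round(robot.observe()['contact_force'],1),np.round(robot.observe()['tcp_pos'],1),round(robot.observe()['grip_width'],3))
ok=True
for dz in (4,8,15,30,50,76):
    robot.servo_line(W(0,0,ZT+dz),40,ori(YAW)); f(dz)
    if robot.observe()['contact_force'][2]<-15: ok=False; print('stuck'); break
robot.hold(.5)
w=shot('wrist'); locate(['pack_grip','pack_foot'],'wrist')
for c in('scene','side'):
    im=shot(c); locate(['pack_grip','pack_foot','hasp_knob','jaw_left_lip','jaw_right_lip'],c)
    i=viewer.camera_info(c);K=np.array(i['camera_matrix']);q=K@(np.array(i['R'])@[500,120,80]+np.array(i['t']));q=(q/q[2]).astype(int)
    cv2.imwrite(f'pics/z{c}.png',cv2.resize(im[q[1]-40:q[1]+40,q[0]-50:q[0]+50,::-1],(400,320)))
cv2.imwrite('pics/c7.png',np.hstack([cv2.imread('pics/zscene.png'),cv2.imread('pics/zside.png')]))
f('end');print(robot.observe()['t'])
```

```text
4 [-0.4  0.3  1.4] [491.3 117.1  74.7] 0.149
8 [ 0.2  0.1 -3.8] [491.4 118.2  78.7] 0.148
15 [ 0.1  0.1 -3.6] [492.  118.8  86.2] 0.152
30 [-1.3 -0.  -2.8] [492.1 118.8 101.3] 0.152
50 [-0.5  0.5 -3.6] [492.  118.7 121.1] 0.145
76 [ 0.5 -0.1 -3. ] [491.8 118.7 146.9] 0.149
wrist pack_grip [490.9 120.5 157.7] 0.62
wrist pack_foot None
scene pack_grip [491.7 119.  158.1] 0.74
scene pack_foot [492.3 117.   89.8] 0.65
scene hasp_knob [597.2 136.1  78.7] 0.66
scene jaw_left_lip [498.7 142.9  62.4] 0.6
scene jaw_right_lip [490.2 100.8  61.9] 0.52
side pack_grip [490.3 116.9 159.2] 0.63
side pack_foot [489.8 120.4  87.2] 0.95
side hasp_knob [602.6 134.7  76.5] 0.59
side jaw_left_lip [495.8 145.7  61.7] 0.62
side jaw_right_lip [490.6  97.4  60.6] 0.43
end [ 0.7 -1.4 -3.2] [492.  118.7 147. ] 0.146
27.3917
```

View pics/c7.png

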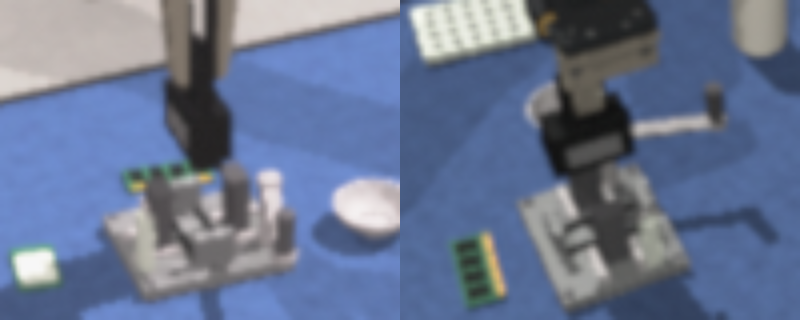

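The pack hangs upright above the open jaws. Its foot is at about 88 mm (62 to 122 wanted), the measured weight is about 3 N, and the hasp is open. I'm handing in.

Run:
```python
from h import *
robot.job_done(); print(robot.observe()['t'])
```

```text
the job is handed in; nothing more can be done
the job is handed in; nothing more can be done
```

I handed the job in at about 27 s of the 58 s allowed, with the pack held upright over the cradle. No verdict is reported.

**What I did:**
- I swung the hasp to about 1.3 rad with shut fingers; three camera views agreed on where the knob ended up.
- I gripped the fin at 45 N and rocked the pack 0.2 rad to the left, then 0.2 rad to the right. The pictures show both jaws pushed back.
- I lifted the pack straight up 76 mm.

**Last checks:**
- **Pack:** the foot is at about 88–90 mm in two views (62–122 mm wanted) and within about 4 mm of the cradle's middle. The tool is vertical, so the pack should be upright.
- **Grip:** the opening is about 13.6 mm on the 14 mm fin, and the force reading is a steady −3 N or so, roughly the pack's weight.
- **Bystanders:** none moved in the pictures I viewed, but I did not measure their final positions.

**What missed or disagreed:**
- The networks' early cradle positions scattered by about 4 mm, and from the first ones I estimated a yaw of about −0.19. I used −0.07, from the plate and fin edges, and the arm found everything where that predicted.
- Two detections were plainly wrong and I ignored them: the knob once at the caddy, and the right lip twice at the hasp pivot.
- Jaw positions were only seen in the pictures (roughly 5–10 mm back), since there is no joint readout.

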